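# Sweep counted nuts into the red bin

## Robot

A 6-joint arm with a two-finger parallel gripper is mounted at the origin on the work surface. World frame = base frame: x ahead of the robot, y to its left, z up, the work surface at z = 0. Lengths are in mm, angles in rad, forces in N, time in s.
With the tool pointing down it reaches from about 275 to 725 mm from the base axis. Payload 15.9 kg.
Tool frame: the origin (TCP) lies at the very end of the fingers, on their centre line; the grasp point (between the pads) lies 19 mm behind it; z points along the fingers, x is the direction in which the jaws open and shut, and the axes are right-handed (so a half turn about z gives the same grasp; the last joint's range is limited). The gripper opens to 85 mm and grips with 20 to 120 N. Pads are 22 mm wide; open, the fingers measure 114 mm over their backs; the gripper's body (76 mm by 85 mm) begins 54 mm behind the grasp point. The pads swing forward as they close: fully open they stand 13 mm farther back than shut.
Start: joints at [1.31, 0.213, -0.034, 1.323, 0, 1.571], TCP at [128.921, 483.078, 202.106] pointing down, gripper open.
Joint ranges: [-2.98, 2.98], [-0.74, 1.72], [-1.14, 1.35], [-2.1, 2.04], [-1.57, 1.44], [-3.14, 3.14]. Speed limits (rad/s): [1.89, 1.89, 2.39, 2.57, 3.14, 3.14].

## Interface

Orientations are given as a rotation vector (axis times angle).
In Python, from station import arm, vision, recognise, tip_of gives the robot as it stands.
- The arm moves only by the shell command python3 -m jog 'ROWS' [OPENING] [FORCE]. ROWS is JSON, a list of rows, each an object of numbers: "tx", "ty", "tz": the shift along the tool's x, y, z normalised to -1 to 1, where 1 is 0.15 m; "rx", "ry", "rz": the turn, a rotation vector about the tool's x, y, z normalised to -1 to 1, where 1 is 60 degrees. A call has 1 to 5 rows; each row shifts and turns the pose as measured when the row begins, along the tool's axes as they then stand; what a row does not reach is not made up. A row lasts 1/12 s, in which the tool goes at most 41.7 mm and 7.16 degrees, less where a joint would pass 70% of its speed; a pose out of reach is approached as far as the arm can. A call with a number of a shift or a turn outside -1 to 1 is refused whole. A call with a gripper value outside its range is refused whole. OPENING is the gripper command: -1 is fully open, 1 is shut, values between are in proportion, set as the call begins (- or left out, the last holds). The fingers move at their own pace and stop on an object; FORCE is the grip in N (left out, the last holds). Time passes only in rows, so rows that do not move let the fingers close. It gives the time, the measured TCP pose, the force and the opening at its end, in the units of the state.
- arm.observe(): the state, without advancing time (a new reading comes with each control period).
- vision.snapshot(name): name is "side" or "top"; returns (picture, depth): 400x640x3 uint8, red, green, blue; 400x640 float32, mm along the optical axis (not along the pixel's ray), 0 where there is no reading.
- vision.camera_model(name): a dict with "camera_matrix" (3x3 intrinsics, pixels), "R" (3x3) and "t" (3): a world point X has camera coordinates R X + t. Camera axes: x right, y down, z forward; pixel columns grow to the right and rows downward; lengths in mm; the calibration is good to about 2 mm. A picture is of the moment at which its call begins. camera_model takes no time and is no camera call.
- arm.finish_job(): hands the job in, once; it reports no verdict.
Trained networks look in the newest picture that a camera, given by its name, has taken for a name from the list of things; names that differ only in an ending like _2 or _b are one class to them, and where a whole thing is asked for, a point or a joint stands for the part that bears it (a point fixed in the world has none). Each returns a list of dicts, best first, with "score" (0 to 1); they miss things now and then, are a little off and sometimes report something else, mostly with a low value. They report only what shows in the picture. A call takes as long as a camera call. They do not tell look-alikes from the thing itself.
- recognise(label, camera): "location" ([x, y, z] in mm, in world coordinates, good to about 4 mm: the middle of the surface that is visible of it).
- tip_of(label, camera): "location" ([x, y, z] in mm, in world coordinates, good to about 4 mm: a listed point, or the origin of a listed thing).
The state is a dict: "clock": time; "joints": joint angles; "joint_velocities": joint speeds; "joint_efforts": joint torques, N m; "tcp_pos": TCP position; "tool_rot": TCP orientation; "force": force on the tool from outside, world axes, zero at the start; "ft_torque": the same for the moment, N m; "width": finger opening in mm.
Only numpy, scipy, OpenCV 4.12 (cv2) and the standard library are available. Lean on these libraries where they do the work, as an engineer would, in place of code of your own. Each camera call takes 0.05 s, during which the arm holds its last target.

## Task

Sweep the three loose steel nuts across the counting board and off its edge into the red bin. Only push them with the fingers: do not pick any up, and let none drop into the blue bin. Leave the jar and the little bottle standing where they are on the board.

Things in the scene. Friction and masses are not known exactly. Their poses are not given: they have to be found in the camera images.
- board_top (a point): centre of the top face of the fixed counting board, a white plate 260 x 260 mm, its top 65 mm above the bench. Its x and y axes run along the board's edges, z is up. The edges at its +x and -x sides carry blue lips, 8 mm thick and 12 mm high; the edges at +y and -y (130 mm from this point) are open and flush, and one bin stands right against each.
- red_bin: fixed open red bin, 240 x 120 mm and 60 mm high (rim 5 mm below the board's top), walls and floor 4 mm, against one open edge of the board with a 2 mm gap, turned like the board; it may be at the board's +y or -y edge. Origin at the centre of its underside, on the bench; its 240 mm side lies along its x, z is up.
- blue_bin: fixed open blue bin, the same size as the red one, against the opposite open edge. Origin at the centre of its underside.
- nut1_center (a point): centre (half-way up) of a loose steel hex nut lying flat on the board, 36 mm across flats, 42 mm across corners, 19 mm high, about 110 g
- nut2_center (a point): centre of a second such nut
- nut3_center (a point): centre of a third such nut
- jar: loose closed jar with a yellow lid, 44 mm in diameter, 55 mm high, standing on the board among the nuts, to be left alone. Origin at the centre of its underside.
- oiler: loose little green bottle with a red cap, 26 mm in diameter, 50 mm high, standing on the board near its -x lip, to be left alone. Origin at the centre of its underside.
Things that resemble listed ones, but are neither listed nor needed, are in the scene too. What is shaped like the part that bears nut2_center but brown is not meant. What is shaped like the part that bears nut3_center but orange is not meant.

How it is judged (in metres and radians):
At the end, for the whole second after the job is handed in: All three nuts lie inside the red bin, their centres below its rim; jar and little bottle stand upright within 20 mm of where they were (x of nut1_center in the frame of red_bin between -0.12 and 0.12 m and y of nut1_center in the frame of red_bin between -0.06 and 0.06 m and z of each of nut1_center, nut2_center, nut3_center in the frame of red_bin below 0.056 m and x of nut2_center in the frame of red_bin between -0.12 and 0.12 m and y of nut2_center in the frame of red_bin between -0.06 and 0.06 m and x of nut3_center in the frame of red_bin between -0.12 and 0.12 m and y of nut3_center in the frame of red_bin between -0.06 and 0.06 m and distance of each of jar, oiler from where it was at the start of the episode below 0.02 m and angle between each of jar, oiler's own z axis and vertical below 0.2 rad); the robot touches nothing.
It fails at once if a nut was picked up (its centre more than 30 mm above where it lies on the board) (height (world z) of any of nut1_center, nut2_center, nut3_center above 0.1045 m).
It fails at once if a nut fell into the blue bin ((x of nut1_center in the frame of blue_bin between -0.12 and 0.12 m and y of nut1_center in the frame of blue_bin between -0.06 and 0.06 m and z of nut1_center in the frame of blue_bin below 0.056 m) or (x of nut2_center in the frame of blue_bin between -0.12 and 0.12 m and y of nut2_center in the frame of blue_bin between -0.06 and 0.06 m and z of nut2_center in the frame of blue_bin below 0.056 m) or (x of nut3_center in the frame of blue_bin between -0.12 and 0.12 m and y of nut3_center in the frame of blue_bin between -0.06 and 0.06 m and z of nut3_center in the frame of blue_bin below 0.056 m)).
It fails at once if the jar or the little bottle was moved more than 20 mm or tipped (distance of any of jar, oiler from where it was at the start of the episode above 0.02 m or angle between any of jar, oiler's own z axis and vertical above 0.4 rad).
It also fails if it takes over 58 s, if anything falls off the work surface, if the arm or the gripper's body presses on something with over 40 N, if the wrist force passes 120 N, or if a joint passes its speed limit or range.

## Working session

There is one attempt and no reset: what is moved stays moved. The work goes in short steps, Python scripts to look and compute and a shell command to move; the robot and the scene stay as the last step left them, time stands still between calls to the robot, and variables do not carry over. Pictures are saved under pics/ and viewed, and the job is handed in when it is done.

```bash
ls; mkdir -p pics; python3 - <<'E'
from station import arm, vision, recognise, tip_of
import cv2
print(arm.observe())
for n in ("top","side"):
    p,d=vision.snapshot(n); cv2.imwrite(f"pics/{n}0.png",p[:,:,::-1])
    m=vision.camera_model(n); print(n,m)
    for l in ("board_top","red_bin","blue_bin","nut1_center","jar","oiler"):
        print(l,[( [round(float(v)) for v in r["location"]],round(r["score"],2)) for r in tip_of(l,n)])
E
```

```text
pics
{'clock': 0.0, 'joints': array([ 1.31000957e+00,  2.13385756e-01, -3.50379668e-02,  1.32347735e+00,
        2.04042270e-05,  1.57078653e+00]), 'joint_velocities': array([-1.10581030e-04, -1.58345745e-03, -6.29861445e-05, -1.30879045e-03,
        2.01625523e-03, -3.05488590e-05]), 'joint_efforts': array([-5.15741733e-03, -6.86162066e+01,  4.87123668e+01,  1.75031269e-02,
       -2.42053266e-04,  7.04095427e-06]), 'tcp_pos': array([128.82243832, 482.75393259, 201.60976341]), 'tool_rot': array([ 2.49089392e+00,  1.91335403e+00, -1.39543731e-03]), 'force': array([-0.14044585,  0.97439317,  0.26362305]), 'ft_torque': array([-0.01863866, -0.00292426, -0.04897967]), 'width': 85.42786792413048}
top {'camera_matrix': array([[389.89826241,   0.        , 326.24537104],
       [  0.        , 389.89826241, 192.98014429],
       [  0.        ,   0.        ,   1.        ]]), 'R': array([[-0.01639143, -0.99959081,  0.02344196],
       [-0.98041318,  0.01146596, -0.19661771],
       [ 0.19626847, -0.02620565, -0.98019996]]), 't': array([ 19.96739174, 583.16275362, 719.03170234])}
board_top [([564, -38, 63], 0.97)]
red_bin []
blue_bin [([530, 152, -1], 0.75)]
nut1_center [([614, 41, 73], 0.76)]
jar [([508, 13, 66], 0.95)]
oiler [([470, -84, 63], 0.66)]
side {'camera_matrix': array([[442.76661951,   0.        , 315.79692151],
       [  0.        , 442.76661951, 192.93840732],
       [  0.        ,   0.        ,   1.        ]]), 'R': array([[ 0.9300944 , -0.36691472, -0.01726248],
       [-0.2570673 , -0.6166335 , -0.74409645],
       [ 0.26237532,  0.69651756, -0.66784914]]), 't': array([-530.51385167,  202.16477746,  703.12582481])}
board_top [([563, -39, 65], 0.86)]
red_bin [([600, -229, -3], 0.77), ([539, -106, 69], 0.44)]
blue_bin [([529, 153, -1], 0.66)]
nut1_center [([618, 43, 74], 0.59)]
jar [([509, 8, 64], 0.67)]
oiler [([471, -84, 68], 0.62), ([616, 41, 76], 0.4)]
```

View pics/top0.png

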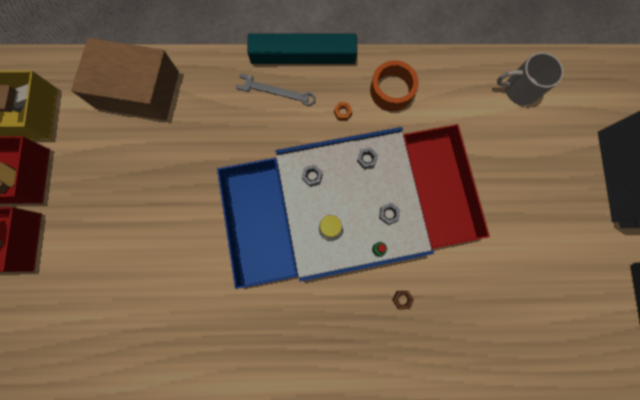

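View pics/side0.png

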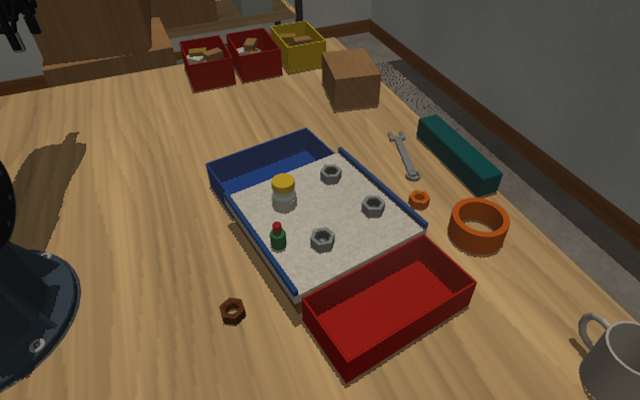

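```bash
python3 - <<'E'
import numpy as np
a=1.0
b=np.array([564,-38]); 
for n,p in (("red",(600,-229)),("blue",(530,152))):
    d=np.array(p)-b; print(n,np.linalg.norm(d),np.degrees(np.arctan2(d[1],d[0])))
E
```

```text
red 194.36306233438492 -79.32601877977748
blue 193.0181338631166 100.14554443389633
```

The top view shows three grey nuts at pixels (312,175), (367,158) and (389,213). The jar is at (331,226) and the oiler at (380,249). Red bin is on the right (world -y) and blue on the left. The orange and brown look-alikes are off the board.

```bash
cat > h.py <<'E'
import numpy as np, cv2
from station import arm, vision
TH=np.radians(10.4); B=np.array([563.5,-38.5])
def setf(): pass
def pix2w(n,u,v,z):
    m=vision.camera_model(n);K=np.array(m["camera_matrix"]);R=np.array(m["R"]);t=np.array(m["t"])
    d=R.T@np.linalg.solve(K,[u,v,1.]);c=-R.T@t
    return c+d*(z-c[2])/d[2]
def w2pix(n,X):
    m=vision.camera_model(n);p=np.array(m["camera_matrix"])@(np.array(m["R"])@np.array(X)+np.array(m["t"]));return p[:2]/p[2]
def Rz():
    c,s=np.cos(TH),np.sin(TH);return np.array([[c,-s],[s,c]])
def w2b(p): return Rz().T@(np.array(p)[:2]-B)
def b2w(p): return Rz()@np.array(p)+B
E
python3 - <<'E'
from h import *
p,d=vision.snapshot("top")
h=p.astype(float)
# board white mask
hsv=cv2.cvtColor(p,cv2.COLOR_RGB2HSV)
m=((hsv[...,1]<40)&(hsv[...,2]>120)).astype(np.uint8); m=cv2.morphologyEx(m,cv2.MORPH_OPEN,np.ones((3,3)))
n,l,s,c=cv2.connectedComponentsWithStats(m); 
i=l[240,350] or 1
cs,_=cv2.findContours((l==i).astype(np.uint8),cv2.RETR_EXTERNAL,cv2.CHAIN_APPROX_NONE)
q=np.array([pix2w("top",*x[0],65)[:2] for x in max(cs,key=len)],np.float32)
print(cv2.minAreaRect(q))
# heights from depth
m_=vision.camera_model("top");K=m_["camera_matrix"]
v,u=np.mgrid[0:400,0:640]
P=np.stack([(u-K[0,2])/K[0,0]*d,(v-K[1,2])/K[1,1]*d,d],-1)
W=(P-m_["t"])@m_["R"]
bx=(W[...,:2]-B)@Rz()
inb=(abs(bx[...,0])<118)&(abs(bx[...,1])<128)&(d>0)
print("board z",np.median(W[...,2][inb]))
for lo,hi in((76,92),(92,140)):
    mm=(inb&(W[...,2]>lo)&(W[...,2]<hi)).astype(np.uint8)
    n,l,s,c=cv2.connectedComponentsWithStats(mm)
    for k in range(1,n):
        if s[k,4]>15:
            w=W[l==k]; bb=bx[l==k]
            print(lo,s[k,4],c[k].round(),"W mid",(w.min(0)/2+w.max(0)/2).round(),"B mid",((bb.min(0)+bb.max(0))/2).round(),"ext",(bb.max(0)-bb.min(0)).round(),"zmax",w[:,2].max().round())
mm=(d>0)&(p[...,0]>90)&(p[...,1]<40)&(p[...,2]<50)&(abs(bx[...,0])<150)&(bx[...,1]<-120)
print("red ext",bx[mm].min(0),bx[mm].max(0))
E
```

```text
((563.8642578125, -38.4759521484375), (243.29754638671875, 258.8450012207031), 10.428193092346191)
board z 66.09288964823432
76 231 [367. 157.] W mid [651. -69.  82.] B mid [ 80. -46.] ext [36. 40.] zmax 88.0
76 235 [312. 174.] W mid [616.  40.  82.] B mid [66. 68.] ext [37. 39.] zmax 88.0
76 239 [390. 213.] W mid [ 539. -108.   82.] B mid [-37. -64.] ext [38. 39.] zmax 87.0
76 45 [329. 236.] W mid [498.   7.  84.] B mid [-54.  55.] ext [20. 41.] zmax 92.0
92 415 [330. 226.] W mid [511.   7. 108.] B mid [-43.  54.] ext [39. 41.] zmax 124.0
92 147 [380. 248.] W mid [472. -85. 105.] B mid [-99. -29.] ext [24. 25.] zmax 119.0
red ext [-118.62567616 -250.30310354] [ 118.76521826 -132.96304213]
```

```bash
cat >> h.py <<'E'
from scipy.spatial.transform import Rotation as Ro
B=np.array([563.9,-38.5]); TH=np.radians(10.43)
def state(target=None,z=None):
    s=arm.observe(); R=Ro.from_rotvec(s["tool_rot"]).as_matrix(); p=s["tcp_pos"]
    yaw=np.degrees(np.arctan2(R[1,0],R[0,0]))-10.43
    print("t",round(s["clock"],2),"board",w2b(p).round(1),"z",round(p[2],1),"yaw_b",round(yaw,1),"tilt",np.degrees(np.arccos(-R[2,2])).round(2),"w",round(s["width"],1),"F",s["force"].round(1))
    if target is not None:
        w=np.append(b2w(target),z); d=R.T@(w-p); print("need mm",d.round(1),"units",(d/150).round(3))
E
python3 -m jog '[{"rz":0.118},{"rz":0.118},{"rz":0.118},{"rz":0.118},{"rz":0.118}]' 0.4 30
python3 -m jog '[{"rz":0.118},{"rz":0.118},{"rz":0.118},{"rz":0.118},{"rz":0.04}]'
python3 -c "
from h import *
state((80,-6),150)"
```

```text
t 0.75 board [-333.4  591.7] z 202.1 yaw_b 64.6 tilt 0.0 w 85.7 F [ 0.7 -1.   0.8]
need mm [-362.9  629.6   52.1] units [-2.42   4.198  0.347]$[0]: bad value
$[0]: bad value
```

```bash

python3 -m jog '[{"tx":0,"ty":0,"tz":0,"rx":0,"ry":0,"rz":0.118},{"tx":0,"ty":0,"tz":0,"rx":0,"ry":0,"rz":0.118},{"tx":0,"ty":0,"tz":0,"rx":0,"ry":0,"rz":0.118},{"tx":0,"ty":0,"tz":0,"rx":0,"ry":0,"rz":0.118},{"tx":0,"ty":0,"tz":0,"rx":0,"ry":0,"rz":0.118}]' 0.4 30
python3 -c "
from h import *
state((80,-6),150)"
```

```text
clock: 1.17
tcp_pos: [128.9, 483.1, 202.1]
tool_rot: [-2.959, -1.054, -0.0]
force: [0.1, -0.5, -0.2]
width: 26.5
t 1.17 board [-333.4  591.7] z 202.1 yaw_b 28.8 tilt 0.0 w 26.5 F [ 0.1 -0.5 -0.2]
need mm [ 74.5 722.9  52.1] units [0.497 4.819 0.347]
```

```bash

python3 -m jog '[{"tx":0,"ty":0,"tz":0,"rx":0,"ry":0,"rz":0.118},{"tx":0,"ty":0,"tz":0,"rx":0,"ry":0,"rz":0.118},{"tx":0,"ty":0,"tz":0,"rx":0,"ry":0,"rz":0.118},{"tx":0,"ty":0,"tz":0,"rx":0,"ry":0,"rz":0.118},{"tx":0,"ty":0,"tz":0,"rx":0,"ry":0,"rz":0.008}]'
python3 -c "
from h import *
state((80,-6),150)"
```

```text
clock: 1.58
tcp_pos: [128.9, 483.1, 202.2]
tool_rot: [-3.13, -0.266, -0.0]
force: [0.7, -0.1, -1.2]
width: 25.4
t 1.58 board [-333.4  591.7] z 202.2 yaw_b -0.7 tilt 0.01 w 25.4 F [ 0.7 -0.1 -1.2]
need mm [420.7 592.6  52.1] units [2.805 3.951 0.347]
```

```bash

python3 -m jog '[{"tx":0.14,"ty":0.197,"tz":0,"rx":0,"ry":0,"rz":0},{"tx":0.14,"ty":0.197,"tz":0,"rx":0,"ry":0,"rz":0},{"tx":0.14,"ty":0.197,"tz":0,"rx":0,"ry":0,"rz":0},{"tx":0.14,"ty":0.197,"tz":0,"rx":0,"ry":0,"rz":0},{"tx":0.14,"ty":0.197,"tz":0,"rx":0,"ry":0,"rz":0}]'
python3 -m jog '[{"tx":0.14,"ty":0.197,"tz":0,"rx":0,"ry":0,"rz":0},{"tx":0.14,"ty":0.197,"tz":0,"rx":0,"ry":0,"rz":0},{"tx":0.14,"ty":0.197,"tz":0,"rx":0,"ry":0,"rz":0},{"tx":0.14,"ty":0.197,"tz":0,"rx":0,"ry":0,"rz":0},{"tx":0.14,"ty":0.197,"tz":0,"rx":0,"ry":0,"rz":0}]'
python3 -m jog '[{"tx":0.14,"ty":0.197,"tz":0,"rx":0,"ry":0,"rz":0},{"tx":0.14,"ty":0.197,"tz":0,"rx":0,"ry":0,"rz":0},{"tx":0.14,"ty":0.197,"tz":0,"rx":0,"ry":0,"rz":0},{"tx":0.14,"ty":0.197,"tz":0,"rx":0,"ry":0,"rz":0},{"tx":0.14,"ty":0.197,"tz":0,"rx":0,"ry":0,"rz":0}]'
python3 -c "
from h import *
state((80,-6),150)"
```

```text
clock: 2.0
tcp_pos: [258.3, 355.7, 201.2]
tool_rot: [-3.125, -0.311, 0.001]
force: [0.1, -0.6, -0.6]
width: 25.5
clock: 2.42
tcp_pos: [396.4, 225.4, 202.0]
tool_rot: [-3.12, -0.347, -0.002]
force: [0.4, 1.6, -0.3]
width: 25.5
clock: 2.83
tcp_pos: [538.1, 96.9, 202.6]
tool_rot: [-3.115, -0.379, -0.006]
force: [0.4, 1.1, 1.4]
width: 25.4
t 2.83 board [ -0.8 137.8] z 202.6 yaw_b 3.4 tilt 0.27 w 25.4 F [0.4 1.1 1.4]
need mm [ 71.8 148.6  52.5] units [0.479 0.991 0.35 ]
```

```bash

python3 -m jog '[{"tx":0.096,"ty":0.2,"tz":0.07,"rx":0,"ry":0,"rz":0.012},{"tx":0.096,"ty":0.2,"tz":0.07,"rx":0,"ry":0,"rz":0.012},{"tx":0.096,"ty":0.2,"tz":0.07,"rx":0,"ry":0,"rz":0.012},{"tx":0.096,"ty":0.2,"tz":0.07,"rx":0,"ry":0,"rz":0.012},{"tx":0.096,"ty":0.2,"tz":0.07,"rx":0,"ry":0,"rz":0.012}]'
python3 -m jog '[{"tx":0,"ty":0,"tz":0,"rx":0,"ry":0,"rz":0}]'
python3 -c "
from h import *
state((80,-6),69)"
```

```text
clock: 3.25
tcp_pos: [649.2, -41.0, 149.8]
tool_rot: [-3.123, -0.31, -0.013]
force: [0.4, 1.5, -0.8]
width: 25.5
clock: 3.33
tcp_pos: [650.5, -45.6, 146.4]
tool_rot: [-3.123, -0.31, -0.009]
force: [0.8, -1.1, 0.2]
width: 25.9
t 3.33 board [ 83.9 -22.7] z 146.4 yaw_b 0.9 tilt 0.35 w 25.9 F [ 0.8 -1.1  0.2]
need mm [ -4.  -16.6  77.4] units [-0.027 -0.11   0.516]
```

```bash

python3 -m jog '[{"tx":-0.027,"ty":-0.11,"tz":0,"rx":0,"ry":0,"rz":0.015},{"tx":0,"ty":0,"tz":0.1,"rx":0,"ry":0,"rz":0},{"tx":0,"ty":0,"tz":0.1,"rx":0,"ry":0,"rz":0}]'
python3 -c "
from h import *
state((80,-6),70)
p,d=vision.snapshot('side'); cv2.imwrite('pics/s1.png',p[:,:,::-1])"
```

```text
clock: 3.58
tcp_pos: [645.3, -32.7, 116.0]
tool_rot: [-3.125, -0.296, -0.011]
force: [-0.3, -0.6, -0.4]
width: 26.0
t 3.58 board [81.1 -9. ] z 116.0 yaw_b 0.4 tilt 0.43 w 26.0 F [-0.3 -0.6 -0.4]
need mm [-1.4 -2.9 46. ] units [-0.009 -0.02   0.307]
```

View pics/s1.png

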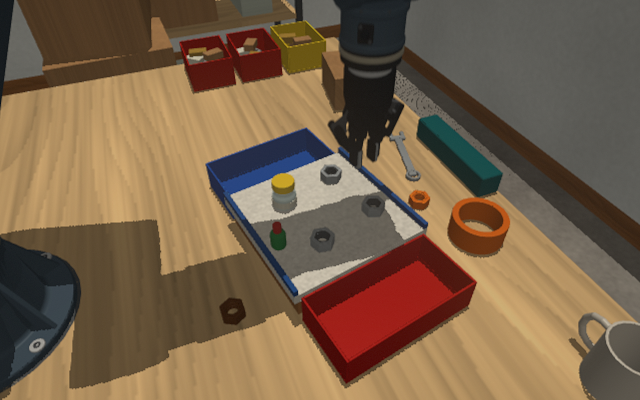

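The picture shows both fingertips near (363,160), above the free area between nuts (330,173) and (373,205). The outer knuckles stand out wide, so before working near the oiler I'll measure how far they reach.

```bash
python3 - <<'E'
from h import *
s=arm.observe();R=Ro.from_rotvec(s["tool_rot"]).as_matrix()
p,d=vision.snapshot("side")
m_=vision.camera_model("side");K=m_["camera_matrix"]
v,u=np.mgrid[0:400,0:640]
P=np.stack([(u-K[0,2])/K[0,0]*d,(v-K[1,2])/K[1,1]*d,d],-1)
W=(P-m_["t"])@m_["R"]
T=(W-s["tcp_pos"])@R
k=(d>0)&(abs(T[...,0])<80)&(abs(T[...,1])<60)&(T[...,2]<8)&(T[...,2]>-110)
T=T[k]
for z in range(0,-110,-8):
    q=T[(T[:,2]<=z+4)&(T[:,2]>z-4)]
    if len(q): print(z,len(q),q.min(0).round(),q.max(0).round())
E
python3 -m jog '[{"tx":-0.009,"ty":-0.02,"tz":0.1,"rx":0,"ry":0,"rz":0},{"tx":0,"ty":0,"tz":0.1,"rx":0,"ry":0,"rz":0},{"tx":0,"ty":0,"tz":0.06,"rx":0,"ry":0,"rz":0},{"tx":0,"ty":0,"tz":0,"rx":0,"ry":0,"rz":0}]'
python3 -c "
from h import *
state((80,-6),70)"
```

```text
-32 39 [-23. -11. -36.] [ 19.  13. -29.]
-40 90 [-27. -10. -44.] [ 27.  14. -36.]
-48 95 [-27.  -9. -52.] [ 26.  14. -44.]
-56 107 [-27.  -9. -60.] [ 27.  14. -52.]
-64 97 [-26.  -9. -68.] [ 26.  14. -60.]
-72 84 [-39. -10. -76.] [ 39.  15. -68.]
-80 225 [-46. -10. -84.] [ 47.  16. -76.]
-88 172 [-50. -11. -92.] [ 52.  15. -84.]
-96 203 [ -53.  -16. -100.] [ 53.  21. -92.]
-104 245 [ -57.  -16. -108.] [  58.   20. -100.]
clock: 4.02
tcp_pos: [642.8, -28.9, 77.4]
tool_rot: [-3.123, -0.31, -0.009]
force: [-0.8, -0.2, -0.3]
width: 25.7
t 4.02 board [79.3 -4.9] z 77.4 yaw_b 0.9 tilt 0.38 w 25.7 F [-0.8 -0.2 -0.3]
need mm [0.6 1.2 7.4] units [0.004 0.008 0.049]
```

```bash
python3 - <<'E'
from h import *
state()
s=arm.observe();R=Ro.from_rotvec(s["tool_rot"]).as_matrix()
p,d=vision.snapshot("side")
u,v=w2pix("side",s["tcp_pos"]);print(u,v)
c=p.copy();cv2.circle(c,(int(u),int(v)),2,(255,0,0),-1)
cv2.imwrite("pics/s2.png",cv2.resize(c[80:280,250:450],(800,600)[:1]*1+(600,) if 0 else (600,600),interpolation=cv2.INTER_CUBIC)[:,:,::-1])
state()
E
```

```text
t 4.02 board [79.3 -4.9] z 77.4 yaw_b 0.9 tilt 0.38 w 25.7 F [-0.8 -0.2 -0.3]
358.2144987915539 191.37481412251353
t 4.07 board [79.8 -5. ] z 78.4 yaw_b 0.9 tilt 0.42 w 25.5 F [ 0.1 -0.2  1.1]
```

View pics/s2.png

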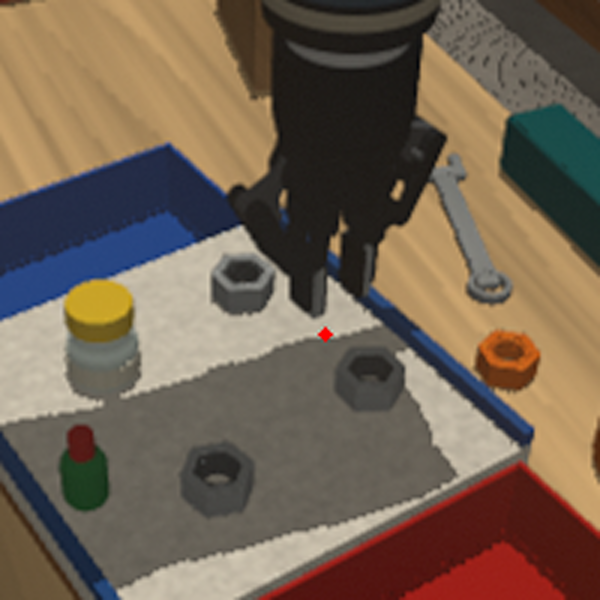

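```bash
python3 - <<'E'
from h import *
s=arm.observe();R=Ro.from_rotvec(s["tool_rot"]).as_matrix()
p,d=vision.snapshot("side")
state()
m_=vision.camera_model("side");K=m_["camera_matrix"]
v,u=np.mgrid[0:400,0:640]
P=np.stack([(u-K[0,2])/K[0,0]*d,(v-K[1,2])/K[1,1]*d,d],-1)
W=(P-m_["t"])@m_["R"]
T=(W-s["tcp_pos"])@R
for (a,b) in ((355,182),(355,178),(356,174),(370,177),(370,172),(371,167),(350,150)):
    print((a,b),d[b,a],T[b,a].round(1),W[b,a].round(1),p[b,a])
E
```

```text
t 4.12 board [80.2 -5.2] z 79.1 yaw_b 0.9 tilt 0.48 w 25.5 F [ 0.8 -0.3 -0.1]
(355, 182) 760.34406 [-17.6  10.9 -37.6] [627.9 -43.3 115.9] [73 71 68]
(355, 178) 752.4126 [-18.8  11.8 -47.9] [626.8 -44.5 126.1] [70 68 64]
(356, 174) 748.0054 [-16.9  11.6 -55.7] [628.6 -43.9 133.9] [75 73 69]
(370, 177) 772.77264 [ 13.5  12.8 -35.4] [658.8 -39.  113.8] [32 27 22]
(370, 172) 765.9817 [ 13.4  12.  -46.2] [658.4 -38.3 124.6] [32 28 22]
(371, 167) 759.05 [ 14.5  12.2 -56.9] [659.5 -38.3 135.4] [35 32 27]
(350, 150) 725.09814 [-21.3  -1.7 -99.7] [621.3 -31.9 178. ] [31 28 26]
```

```bash
python3 - <<'E'
from h import *
p,d=vision.snapshot("side")
m_=vision.camera_model("side");K=m_["camera_matrix"]
v,u=np.mgrid[0:400,0:640]
P=np.stack([(u-K[0,2])/K[0,0]*d,(v-K[1,2])/K[1,1]*d,d],-1)
W=(P-m_["t"])@m_["R"]
def at(a,b): print((a,b),W[b,a].round(1), w2b(W[b,a]).round(1))
for q in ((300,230),(350,230),(322,250),(283,180),(278,226),(373,213),(355,182),(354,183),(355,184)): at(*q)
print([ (tuple(w2pix("side",[*b2w(b),z]).round()),b,z) for b,z in (((80,-46),84),((-37,-64),84),((66,68),84),((-44,54),120))])
state()
E
```

```text
(300, 230) [515.8 -69.1  66.9] [-52.9 -21.4]
(350, 230) [ 593.9 -100.3   65.8] [ 18.3 -66.2]
(322, 250) [ 533.  -125.    68.1] [-46.  -79.5]
(283, 180) [513.6   3.7 121. ] [-41.8  50.6]
(278, 226) [473.3 -92.  115.6] [-98.8 -36.2]
(373, 213) [643.3 -86.9  75.1] [ 69.3 -61.9]
(355, 182) [627.4 -44.1 116.7] [ 61.5 -17. ]
(354, 183) [626.6 -42.1 113.1] [ 61.  -14.9]
(355, 184) [627.  -45.4 113.3] [ 60.8 -18.2]
[((np.float64(373.0), np.float64(202.0)), (80, -46), 84), ((np.float64(321.0), np.float64(235.0)), (-37, -64), 84), ((np.float64(330.0), np.float64(170.0)), (66, 68), 84), ((np.float64(281.0), np.float64(180.0)), (-44, 54), 120)]
t 4.17 board [80.5 -5.3] z 79.4 yaw_b 0.8 tilt 0.51 w 25.8 F [0.2 0.6 0. ]
```

```bash

python3 -m jog '[{"tx":0,"ty":0,"tz":0.06,"rx":0,"ry":0,"rz":0},{"tx":0,"ty":0,"tz":0.01,"rx":0,"ry":0,"rz":0},{"tx":0,"ty":0,"tz":0,"rx":0,"ry":0,"rz":0}]'
cat >> h.py <<'E'
def look(name,box=(80,280,230,450)):
    p,d=vision.snapshot("side");s=arm.observe()
    c=p.copy();u,v=w2pix("side",s["tcp_pos"]);c[int(v),int(u)]=(255,0,0)
    c=c[box[0]:box[1],box[2]:box[3]]
    cv2.imwrite(name,cv2.resize(c,None,fx=3,fy=3,interpolation=cv2.INTER_CUBIC)[:,:,::-1])
E
python3 -c "
from h import *
state((80,-6),70)
look('pics/s3.png');state()"
```

```text
clock: 4.42
tcp_pos: [645.6, -29.2, 70.4]
tool_rot: [-3.124, -0.309, -0.019]
force: [-0.1, -0.3, -0.1]
width: 25.4
t 4.42 board [82.  -5.7] z 70.4 yaw_b 0.9 tilt 0.7 w 25.4 F [-0.1 -0.3 -0.1]
need mm [-2.   0.3  0.4] units [-0.013  0.002  0.003]
t 4.47 board [81.9 -5.6] z 70.3 yaw_b 0.9 tilt 0.68 w 25.4 F [-0.4  0.3 -0.8]
```

View pics/s3.png

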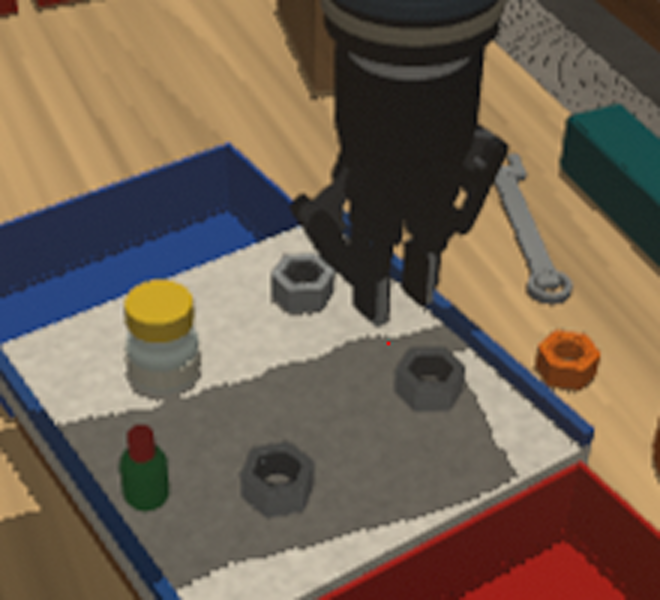

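The fingertips (crop (375,320), (425,300)) are still about 30 mm above the board, although the reported TCP is already 5 mm above it. I'll go down in small steps and watch the force.

```bash

python3 -m jog '[{"tx":-0.013,"ty":0,"tz":0.04,"rx":0,"ry":0,"rz":0},{"tx":0,"ty":0,"tz":0.02,"rx":0,"ry":0,"rz":0}]'
python3 -m jog '[{"tx":0,"ty":0,"tz":0.03,"rx":0,"ry":0,"rz":0},{"tx":0,"ty":0,"tz":0,"rx":0,"ry":0,"rz":0}]'
python3 -c "
from h import *
look('pics/s4.png');state((80,-6),50)"
```

```text
clock: 4.63
tcp_pos: [644.0, -29.6, 61.5]
tool_rot: [-3.124, -0.31, -0.02]
force: [-0.9, 0.1, -0.1]
width: 25.6
clock: 4.8
tcp_pos: [643.6, -29.7, 55.8]
tool_rot: [-3.124, -0.309, -0.019]
force: [-0.1, 0.2, 0.0]
width: 25.9
t 4.85 board [80.2 -5.8] z 56.3 yaw_b 0.9 tilt 0.73 w 26.1 F [ 0.  -0.4  1. ]
need mm [-0.2  0.2  6.3] units [-0.002  0.001  0.042]
```

View pics/s4.png

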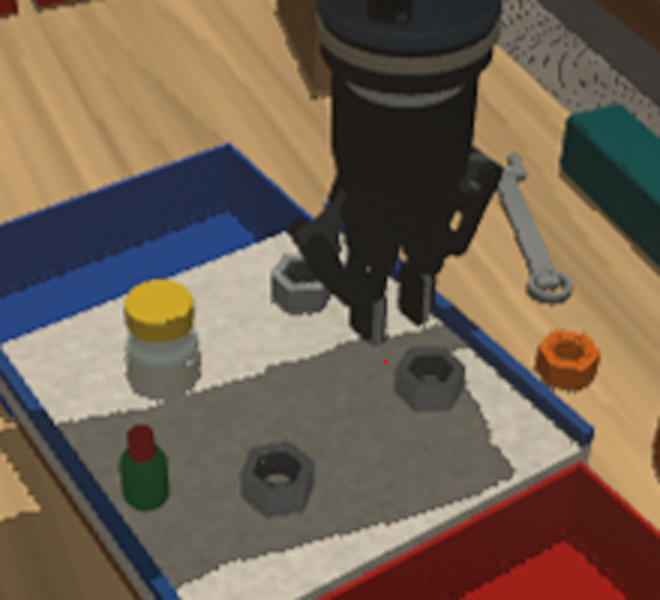

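There was no force at TCP z = 56, which is below the board's top. So the camera is right and the real tips sit about 30 mm above the reported TCP. I'll keep going down, guided by depth.

```bash

python3 -m jog '[{"tx":0,"ty":0,"tz":0.04,"rx":0,"ry":0,"rz":0},{"tx":0,"ty":0,"tz":0.03,"rx":0,"ry":0,"rz":0},{"tx":0,"ty":0,"tz":0,"rx":0,"ry":0,"rz":0}]'
cat >> h.py <<'E'
def tips():
    s=arm.observe();R=Ro.from_rotvec(s["tool_rot"]).as_matrix()
    p,d=vision.snapshot("side")
    m_=vision.camera_model("side");K=m_["camera_matrix"]
    v,u=np.mgrid[0:400,0:640]
    P=np.stack([(u-K[0,2])/K[0,0]*d,(v-K[1,2])/K[1,1]*d,d],-1)
    W=(P-m_["t"])@m_["R"]; T=(W-s["tcp_pos"])@R
    k=(d>0)&(abs(T[...,0])<32)&(abs(T[...,1])<18)&(T[...,2]<10)&(p.max(-1)<80)&(W[...,2]>68)&(T[...,2]>-70)
    t=T[k];w=W[k]
    for sg in (-1,1):
        q=t[:,0]*sg>4
        if q.any(): print("finger",sg,"lowest z world",np.sort(w[q][:,2])[:4].round(1),"tool z",np.sort(t[q][:,2])[-4:].round(1),"y",t[q][:,1].min().round(),t[q][:,1].max().round(),"x",t[q][:,0].min().round(),t[q][:,0].max().round())
E
python3 -c "
from h import *
look('pics/s5.png');tips();state((80,-6),40)"
```

```text
clock: 5.1
tcp_pos: [644.1, -29.6, 45.0]
tool_rot: [-3.124, -0.309, -0.02]
force: [0.4, 0.0, 0.7]
width: 25.8
finger -1 lowest z world [76.2 77.8 78.2 78.4] tool z [-33.4 -33.1 -32.8 -31.2] y -4.0 14.0 x -27.0 -12.0
finger 1 lowest z world [75.9 76.2 77.3 77.3] tool z [-31.8 -31.8 -30.7 -30.5] y -10.0 14.0 x 12.0 27.0
t 5.2 board [80.7 -5.9] z 45.7 yaw_b 0.9 tilt 0.78 w 25.8 F [-0.1  0.1 -0. ]
need mm [-0.8  0.1  5.7] units [-0.005  0.001  0.038]
```

View pics/s5.png

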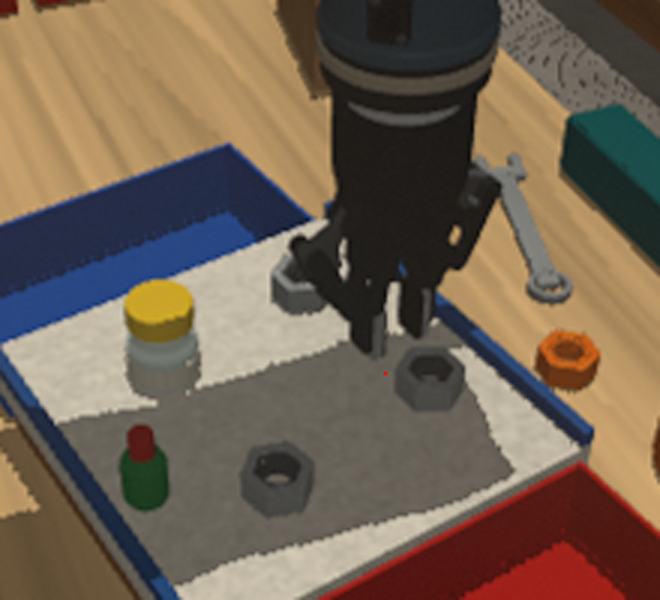

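```bash

python3 -m jog '[{"tx":-0.005,"ty":0,"tz":0.035,"rx":0,"ry":0,"rz":0.015},{"tx":0,"ty":0,"tz":0,"rx":0,"ry":0,"rz":0},{"tx":0,"ty":0.05,"tz":0.005,"rx":0,"ry":0,"rz":0},{"tx":0,"ty":0.07,"tz":0,"rx":0,"ry":0,"rz":0},{"tx":0,"ty":0.07,"tz":0,"rx":0,"ry":0,"rz":0}]'
python3 -c "
from h import *
tips();look('pics/s6.png');state((80,-155),40)"
```

```text
clock: 5.62
tcp_pos: [649.2, -58.1, 39.6]
tool_rot: [-3.126, -0.286, -0.022]
force: [-0.0, 1.0, 1.3]
width: 25.4
finger -1 lowest z world [70.5 70.5 71.7 72.5] tool z [-33.2 -32.4 -31.2 -31.2] y -6.0 18.0 x -27.0 -5.0
finger 1 lowest z world [69.7 69.9 70.2 71.8] tool z [-32.2 -30.5 -30.3 -30.1] y -10.0 18.0 x 4.0 28.0
t 5.72 board [ 80.3 -36. ] z 39.5 yaw_b -0.1 tilt 0.82 w 25.6 F [-0.2  0.3  1. ]
need mm [ -0.  119.   -0.5] units [-0.     0.793 -0.004]
```

View pics/s6.png

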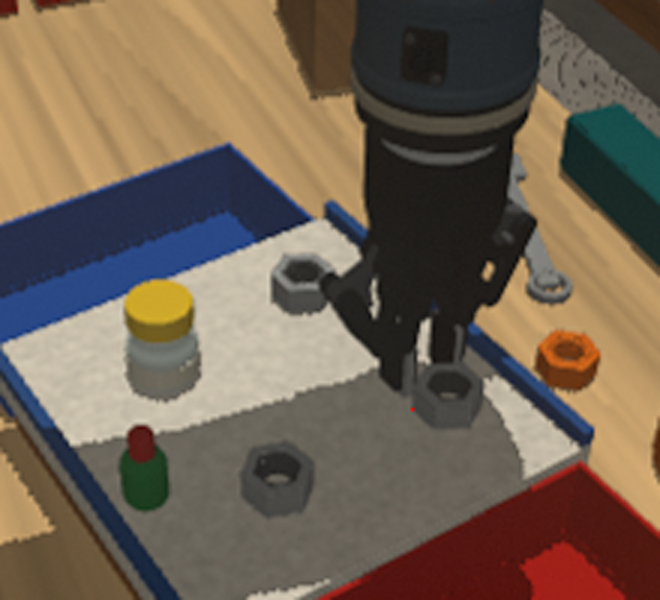

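The nut at crop (447,393) has moved and sits against both fingers. I'll go on.

```bash

python3 -m jog '[{"tx":0,"ty":0.07,"tz":0,"rx":0,"ry":0,"rz":0},{"tx":0,"ty":0.07,"tz":0,"rx":0,"ry":0,"rz":0},{"tx":0,"ty":0.07,"tz":0,"rx":0,"ry":0,"rz":0},{"tx":0,"ty":0.07,"tz":0,"rx":0,"ry":0,"rz":0},{"tx":0,"ty":0.07,"tz":0,"rx":0,"ry":0,"rz":0}]'
python3 -c "
from h import *
look('pics/s7.png',(120,320,250,480));state((80,-155),40)"
```

```text
clock: 6.13
tcp_pos: [659.5, -115.0, 39.7]
tool_rot: [-3.127, -0.283, -0.023]
force: [-0.4, 1.5, -0.8]
width: 26.0
t 6.18 board [ 79.9 -94.6] z 39.6 yaw_b -0.2 tilt 0.84 w 25.4 F [-1.  -2.7  0.4]
need mm [ 0.2 60.4 -0.4] units [ 0.002  0.402 -0.002]
```

View pics/s7.png

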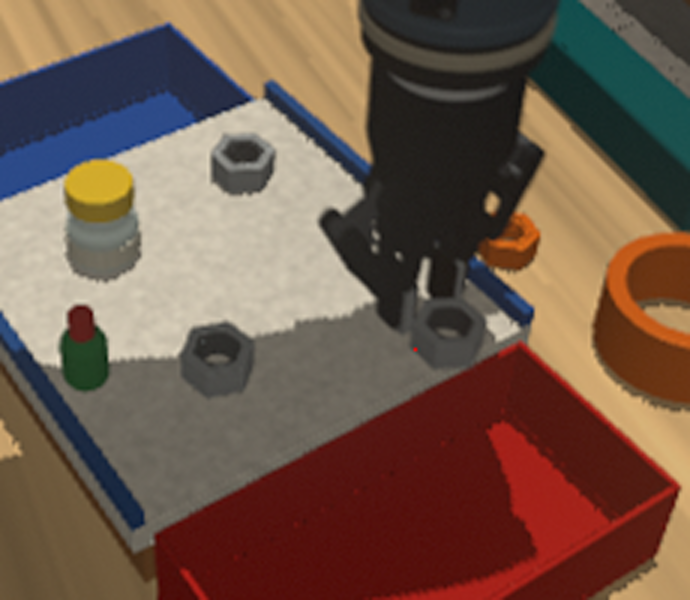

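The nut is at the board's edge, crop (448,330). Now over the edge.

```bash

python3 -m jog '[{"tx":0,"ty":0.09,"tz":0,"rx":0,"ry":0,"rz":0},{"tx":0,"ty":0.09,"tz":0,"rx":0,"ry":0,"rz":0},{"tx":0,"ty":0.09,"tz":0,"rx":0,"ry":0,"rz":0},{"tx":0,"ty":0.09,"tz":0,"rx":0,"ry":0,"rz":0},{"tx":0,"ty":0.03,"tz":0,"rx":0,"ry":0,"rz":0}]'
python3 -m jog '[{"tx":0,"ty":0,"tz":0,"rx":0,"ry":0,"rz":0},{"tx":0,"ty":0,"tz":-0.1,"rx":0,"ry":0,"rz":0}]'
python3 -c "
from h import *
look('pics/s8.png',(150,350,250,480));state((-37,-20),120)"
```

```text
clock: 6.6
tcp_pos: [671.0, -181.5, 39.6]
tool_rot: [-3.128, -0.28, -0.023]
force: [0.3, -0.7, -0.1]
width: 25.6
clock: 6.77
tcp_pos: [669.4, -183.4, 51.7]
tool_rot: [-3.127, -0.276, -0.017]
force: [-0.1, 1.1, 0.0]
width: 25.5
t 6.82 board [  79.2 -162.3] z 56.4 yaw_b -0.3 tilt 0.88 w 25.5 F [0.6 0.2 3. ]
need mm [-116.  -141.6  -65.5] units [-0.773 -0.944 -0.437]
```

View pics/s8.png

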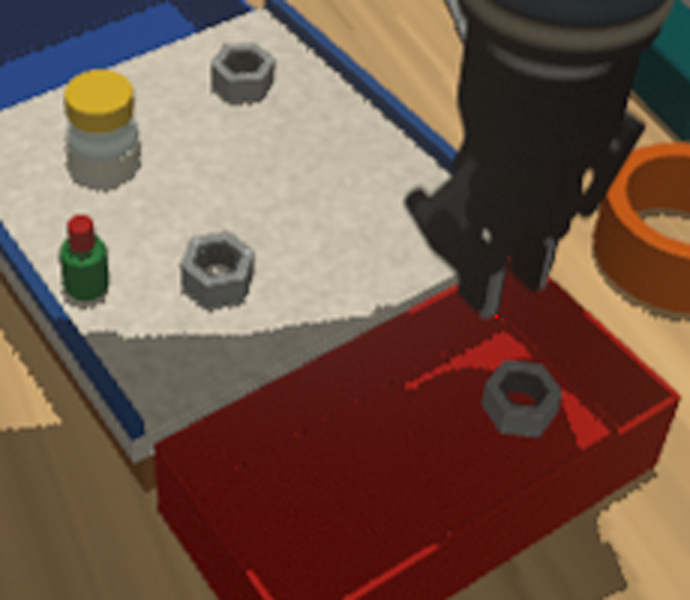

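Nut A lies flat in the red bin at crop (522,398). Next is nut C.

```bash

python3 -m jog '[{"tx":0,"ty":0,"tz":-0.2,"rx":0,"ry":0,"rz":0},{"tx":0,"ty":0,"tz":-0.2,"rx":0,"ry":0,"rz":0},{"tx":-0.1,"ty":-0.12,"tz":-0.05,"rx":0,"ry":0,"rz":0},{"tx":-0.15,"ty":-0.18,"tz":0,"rx":0,"ry":0,"rz":0},{"tx":-0.15,"ty":-0.18,"tz":0,"rx":0,"ry":0,"rz":0}]'
python3 -m jog '[{"tx":-0.15,"ty":-0.18,"tz":0,"rx":0,"ry":0,"rz":0},{"tx":-0.1,"ty":-0.12,"tz":0,"rx":0,"ry":0,"rz":0},{"tx":-0.03,"ty":-0.04,"tz":0,"rx":0,"ry":0,"rz":0},{"tx":0,"ty":0,"tz":0,"rx":0,"ry":0,"rz":0}]'
python3 -c "
from h import *
state((-34,-20),80)"
```

```text
clock: 7.23
tcp_pos: [601.7, -124.2, 125.4]
tool_rot: [3.129, 0.274, 0.032]
force: [0.9, 0.5, 0.6]
width: 25.4
clock: 7.57
tcp_pos: [545.5, -74.8, 125.7]
tool_rot: [3.129, 0.28, 0.037]
force: [0.7, -0.2, -0.2]
width: 25.5
t 7.57 board [-24.7 -32.4] z 125.7 yaw_b -0.2 tilt 1.35 w 25.5 F [ 0.7 -0.2 -0.2]
need mm [-10.4 -12.5  45.4] units [-0.07  -0.083  0.303]
```

```bash
cat >> h.py <<'E'
def tilt():
    R=Ro.from_rotvec(arm.observe()["tool_rot"]).as_matrix()
    a=np.cross([0,0,1.],R.T@[0,0,-1.]); print("tilt fix units",(np.degrees(a)/60).round(4))
E
python3 -c "
from h import *
tilt()"
```

```text
tilt fix units [ 0.0023 -0.0224  0.    ]
```

```bash

python3 -m jog '[{"tx":-0.06,"ty":-0.075,"tz":0,"rx":0.002,"ry":-0.022,"rz":0},{"tx":0,"ty":0,"tz":0.12,"rx":0,"ry":0,"rz":0},{"tx":0,"ty":0,"tz":0.12,"rx":0,"ry":0,"rz":0},{"tx":0,"ty":0,"tz":0,"rx":0,"ry":0,"rz":0}]'
python3 -c "
from h import *
state((-34,-21),40);tilt();look('pics/s9.png',(100,300,220,450))"
```

```text
clock: 7.9
tcp_pos: [536.1, -64.3, 89.7]
tool_rot: [3.128, 0.281, -0.0]
force: [-0.1, 0.7, -1.2]
width: 26.1
t 7.9 board [-32.  -20.4] z 89.7 yaw_b -0.2 tilt 0.07 w 26.1 F [-0.1  0.7 -1.2]
need mm [-2.   0.6 49.7] units [-0.013  0.004  0.331]
tilt fix units [ 0.0012  0.0003 -0.    ]
```

View pics/s9.png

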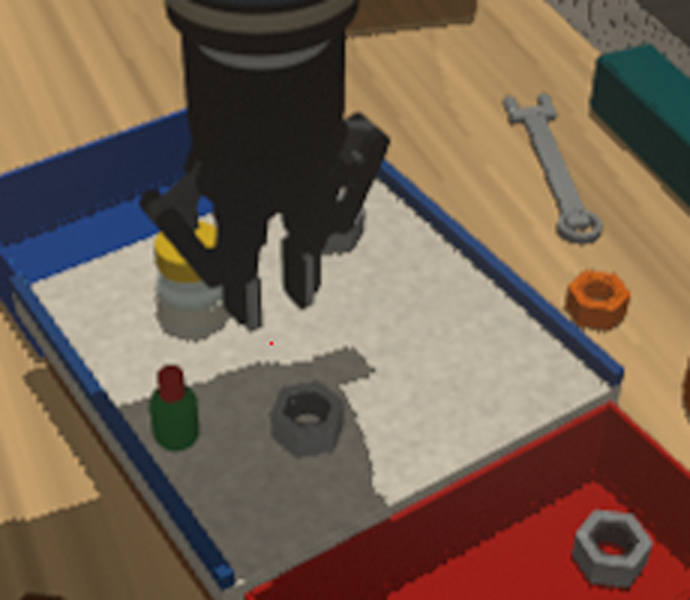

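Fingers are between jar (190,280) and nut (308,420), clear of the oiler at (175,410). I'll lower and push.

```bash

python3 -m jog '[{"tx":-0.01,"ty":0,"tz":0.12,"rx":0,"ry":0,"rz":0},{"tx":0,"ty":0,"tz":0.12,"rx":0,"ry":0,"rz":0},{"tx":0,"ty":0,"tz":0.05,"rx":0,"ry":0,"rz":0},{"tx":0,"ty":0,"tz":0,"rx":0,"ry":0,"rz":0}]'
python3 -c "
from h import *
state((-35,-21),40);tips();look('pics/s10.png',(100,300,220,450))"
```

```text
clock: 8.28
tcp_pos: [538.6, -65.5, 49.6]
tool_rot: [3.127, 0.279, 0.004]
force: [-0.5, -0.6, 0.5]
width: 25.6
t 8.28 board [-29.8 -22. ] z 49.6 yaw_b -0.2 tilt 0.2 w 25.6 F [-0.5 -0.6  0.5]
need mm [-5.2 -1.   9.5] units [-0.035 -0.007  0.064]
finger -1 lowest z world [80.7 81.  81.3 82.3] tool z [-32.7 -31.7 -31.5 -31.1] y -3.0 14.0 x -27.0 -11.0
finger 1 lowest z world [80.5 81.7 82.2 82.3] tool z [-32.7 -32.7 -32.1 -30.9] y -8.0 14.0 x 12.0 26.0
```

View pics/s10.png

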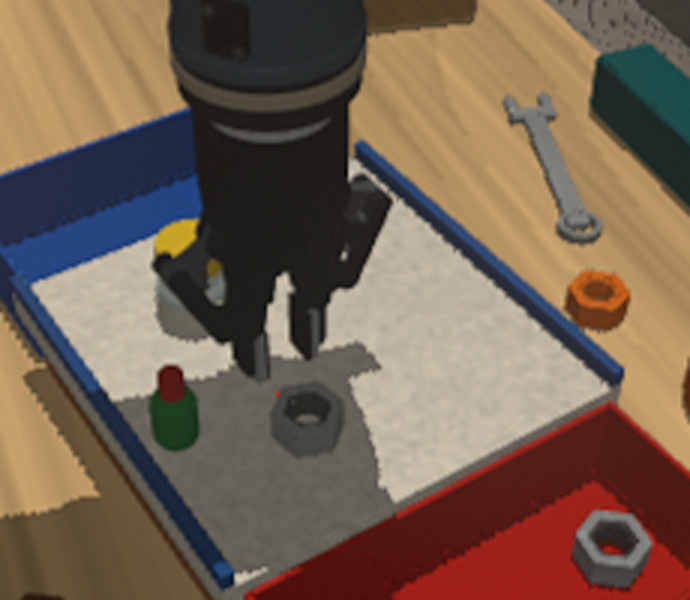

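```bash

python3 -m jog '[{"tx":-0.04,"ty":-0.005,"tz":0.05,"rx":0,"ry":0,"rz":0},{"tx":-0.005,"ty":0,"tz":0.02,"rx":0,"ry":0,"rz":0},{"tx":0,"ty":0,"tz":0,"rx":0,"ry":0,"rz":0}]'
python3 -c "
from h import *
state((-37,-21),40)"
python3 -m jog '[{"tx":0,"ty":0.05,"tz":0,"rx":0,"ry":0,"rz":0},{"tx":0,"ty":0.07,"tz":0,"rx":0,"ry":0,"rz":0},{"tx":0,"ty":0.07,"tz":0,"rx":0,"ry":0,"rz":0}]'
python3 -c "
from h import *
state((-37,-158),40);look('pics/s11.png',(100,300,220,450))"
```

```text
clock: 8.63
tcp_pos: [534.7, -66.5, 43.4]
tool_rot: [3.126, 0.279, 0.013]
force: [0.1, 0.1, 0.3]
width: 25.8
t 8.63 board [-33.7 -22.2] z 43.4 yaw_b -0.2 tilt 0.51 w 25.8 F [0.1 0.1 0.3]
need mm [-3.3 -1.2  3.4] units [-0.022 -0.008  0.023]
clock: 8.88
tcp_pos: [541.4, -95.2, 45.7]
tool_rot: [3.125, 0.282, 0.016]
force: [-0.1, 0.6, 0.3]
width: 25.5
t 8.88 board [-32.4 -51.7] z 45.7 yaw_b -0.1 tilt 0.63 w 25.5 F [-0.1  0.6  0.3]
need mm [ -4.4 106.3   6.2] units [-0.03   0.708  0.041]
```

View pics/s11.png

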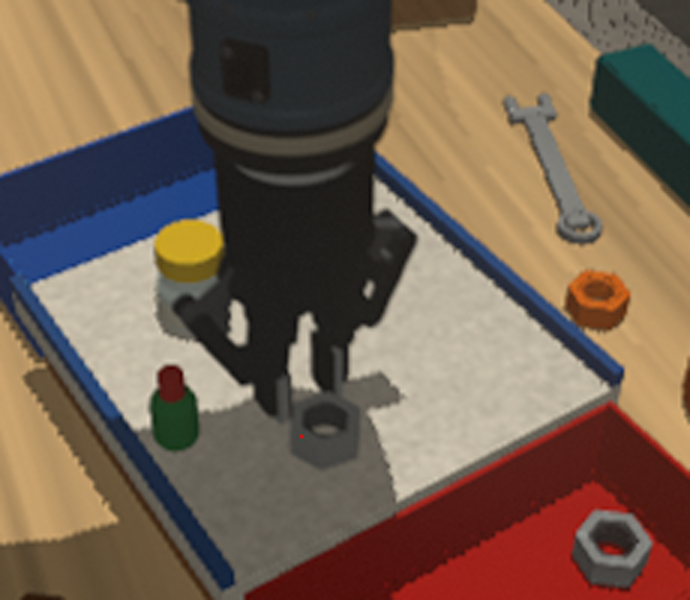

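```bash

python3 -m jog '[{"tx":-0.005,"ty":0.07,"tz":0.02,"rx":0,"ry":0,"rz":0},{"tx":-0.005,"ty":0.07,"tz":0.01,"rx":0,"ry":0,"rz":0},{"tx":-0.003,"ty":0.07,"tz":0.005,"rx":0,"ry":0,"rz":0},{"tx":-0.003,"ty":0.07,"tz":0.003,"rx":0,"ry":0,"rz":0}]'
python3 -c "
from h import *
state((-35,-158),40);look('pics/s12.png',(130,330,220,450))"
```

```text
clock: 9.27
tcp_pos: [548.2, -143.3, 40.5]
tool_rot: [3.125, 0.28, 0.019]
force: [0.0, 1.6, 1.8]
width: 25.6
t 9.27 board [ -34.4 -100.3] z 40.5 yaw_b -0.2 tilt 0.74 w 25.6 F [0.  1.6 1.8]
need mm [-0.4 57.7  0.8] units [-0.002  0.385  0.005]
```

View pics/s12.png

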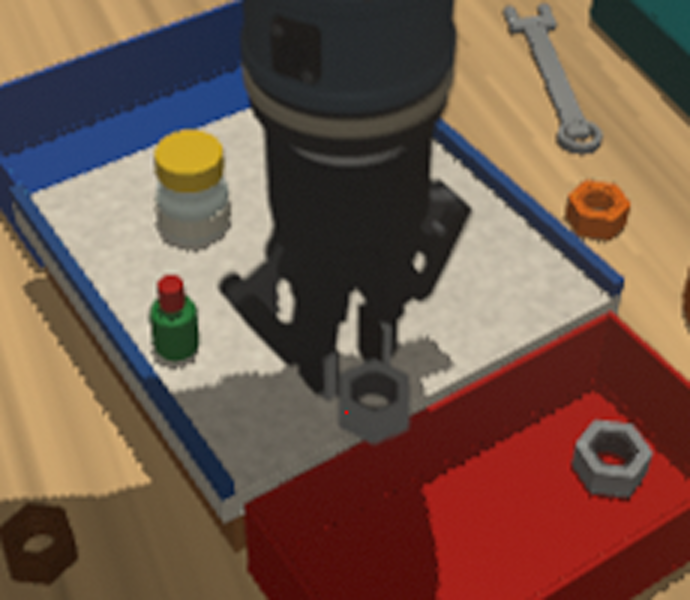

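Nut C is at the edge, crop (373,398). Over it goes, then I lift.

```bash

python3 -m jog '[{"tx":0,"ty":0.09,"tz":0,"rx":0,"ry":0,"rz":0},{"tx":0,"ty":0.09,"tz":0,"rx":0,"ry":0,"rz":0},{"tx":0,"ty":0.09,"tz":0,"rx":0,"ry":0,"rz":0},{"tx":0,"ty":0.08,"tz":0,"rx":0,"ry":0,"rz":0},{"tx":0,"ty":0.03,"tz":0,"rx":0,"ry":0,"rz":0}]'
python3 -m jog '[{"tx":0,"ty":0,"tz":0,"rx":0,"ry":0,"rz":0},{"tx":0,"ty":0,"tz":-0.15,"rx":0,"ry":0,"rz":0},{"tx":0,"ty":0,"tz":-0.2,"rx":0,"ry":0,"rz":0},{"tx":0,"ty":0,"tz":-0.2,"rx":0,"ry":0,"rz":0},{"tx":0,"ty":0,"tz":0,"rx":0,"ry":0,"rz":0}]'
python3 -c "
from h import *
state((66,112),125);tilt();look('pics/s13.png',(150,350,220,450))"
```

```text
clock: 9.73
tcp_pos: [558.4, -206.9, 40.1]
tool_rot: [3.124, 0.276, 0.017]
force: [-0.5, -0.2, -0.5]
width: 25.7
clock: 10.15
tcp_pos: [555.5, -206.9, 123.2]
tool_rot: [3.127, 0.273, 0.009]
force: [0.4, -0.2, 0.9]
width: 25.8
t 10.15 board [ -38.7 -164.1] z 123.2 yaw_b -0.5 tilt 0.35 w 25.8 F [ 0.4 -0.2  0.9]
need mm [ 102.5 -276.9   -2. ] units [ 0.683 -1.846 -0.013]
tilt fix units [ 0.0026 -0.0053  0.    ]
```

View pics/s13.png

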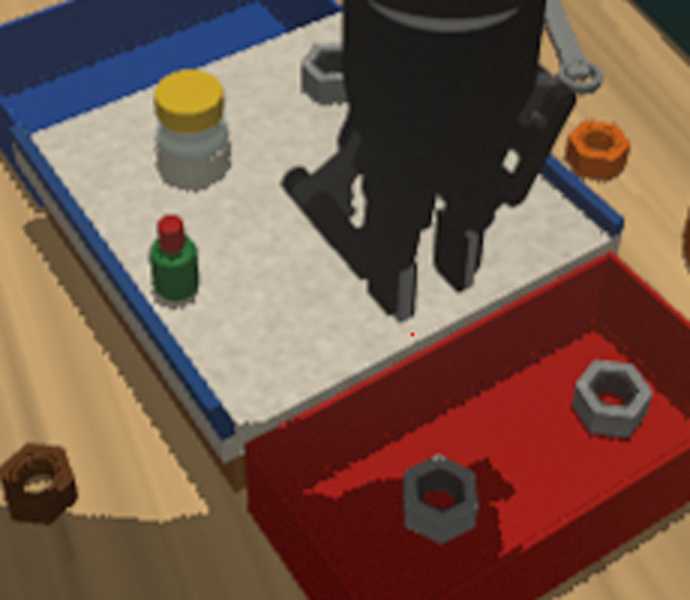

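Nut C is in the red bin at crop (440,498). The jar and oiler haven't moved. For the last nut I'll turn the tool 13° so it lands between the other two.

```bash

python3 -m jog '[{"tx":0,"ty":-0.05,"tz":0,"rx":0.002,"ry":-0.005,"rz":0.105},{"tx":0,"ty":-0.1,"tz":0,"rx":0,"ry":0,"rz":0.105},{"tx":0,"ty":0,"tz":0,"rx":0,"ry":0,"rz":0}]'
python3 -c "
from h import *
state((76,111),125);tilt()"
```

```text
clock: 10.45
tcp_pos: [552.2, -183.0, 119.6]
tool_rot: [-3.14, 0.086, 0.003]
force: [-0.1, 0.6, 0.3]
width: 25.5
t 10.45 board [ -37.6 -140. ] z 119.6 yaw_b -13.6 tilt 0.13 w 25.5 F [-0.1  0.6  0.3]
need mm [  51.5 -270.7   -5.3] units [ 0.343 -1.805 -0.035]
tilt fix units [-0.0008  0.002   0.    ]
```

```bash

python3 -m jog '[{"tx":0.03,"ty":-0.15,"tz":0,"rx":0,"ry":0,"rz":0},{"tx":0.04,"ty":-0.22,"tz":-0.01,"rx":0,"ry":0,"rz":0},{"tx":0.04,"ty":-0.22,"tz":-0.01,"rx":0,"ry":0,"rz":0},{"tx":0.04,"ty":-0.22,"tz":-0.01,"rx":0,"ry":0,"rz":0},{"tx":0.04,"ty":-0.22,"tz":0,"rx":0,"ry":0,"rz":0}]'
python3 -m jog '[{"tx":0.04,"ty":-0.22,"tz":0,"rx":0,"ry":0,"rz":0},{"tx":0.04,"ty":-0.2,"tz":0,"rx":0,"ry":0,"rz":0},{"tx":0.02,"ty":-0.1,"tz":0,"rx":0,"ry":0,"rz":0},{"tx":0.01,"ty":-0.04,"tz":0,"rx":0,"ry":0,"rz":0},{"tx":0,"ty":0,"tz":0,"rx":0,"ry":0,"rz":0}]'
python3 -c "
from h import *
state((76,111),80);tilt()"
```

```text
clock: 10.87
tcp_pos: [587.0, -29.8, 120.2]
tool_rot: [3.14, -0.08, -0.01]
force: [-1.2, 0.7, -0.2]
width: 25.5
clock: 11.28
tcp_pos: [607.1, 63.6, 115.9]
tool_rot: [-3.141, 0.049, 0.017]
force: [0.4, -0.3, 0.4]
width: 25.4
t 11.28 board [61.  92.5] z 115.9 yaw_b -12.2 tilt 0.63 w 25.4 F [ 0.4 -0.3  0.4]
need mm [ 11.1 -21.2  35.7] units [ 0.074 -0.141  0.238]
tilt fix units [-0.0001  0.0104  0.    ]
```

```bash

python3 -m jog '[{"tx":0.07,"ty":-0.14,"tz":0,"rx":0,"ry":0.01,"rz":0.01},{"tx":0,"ty":0,"tz":0.1,"rx":0,"ry":0,"rz":0},{"tx":0,"ty":0,"tz":0.12,"rx":0,"ry":0,"rz":0},{"tx":0,"ty":0,"tz":0,"rx":0,"ry":0,"rz":0}]'
python3 -c "
from h import *
state((76,111),40);tilt();look('pics/s14.png',(60,260,220,450))"
```

```text
clock: 11.62
tcp_pos: [618.4, 81.0, 80.8]
tool_rot: [3.14, -0.062, -0.001]
force: [-0.7, -0.0, -0.3]
width: 25.4
t 11.62 board [ 75.3 107.6] z 80.8 yaw_b -12.7 tilt 0.07 w 25.4 F [-0.7 -0.  -0.3]
need mm [ 0.  -3.5 40.8] units [ 0.    -0.023  0.272]
tilt fix units [ 0.001   0.0004 -0.    ]
```

View pics/s14.png

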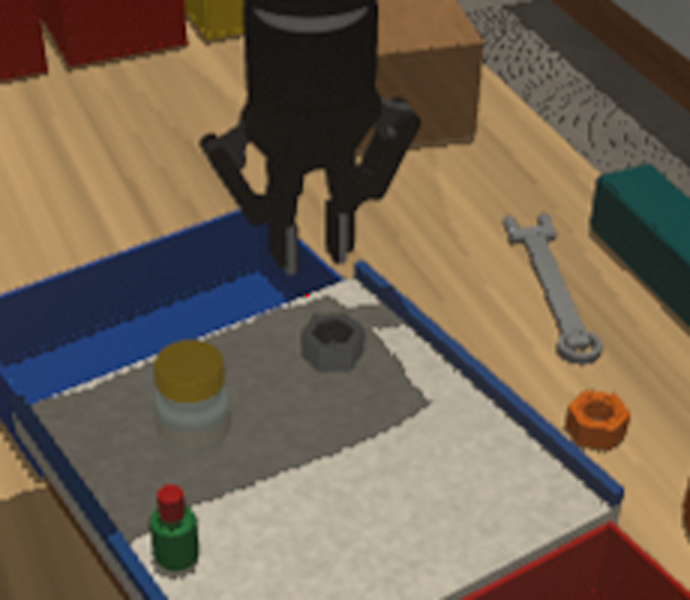

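Nut B (332,340) is just ahead of the fingers, which hang behind it. Down and push.

```bash

python3 -m jog '[{"tx":0,"ty":-0.02,"tz":0.12,"rx":0,"ry":0,"rz":0},{"tx":0,"ty":0,"tz":0.1,"rx":0,"ry":0,"rz":0},{"tx":0,"ty":0,"tz":0.03,"rx":0,"ry":0,"rz":0},{"tx":0,"ty":0,"tz":0,"rx":0,"ry":0,"rz":0}]'
python3 -c "
from h import *
state((76,111),40);tilt();tips()"
```

```text
clock: 12.0
tcp_pos: [620.2, 79.7, 47.8]
tool_rot: [3.14, -0.065, 0.006]
force: [-0.1, -0.4, 0.1]
width: 25.5
t 12.0 board [ 76.8 106. ] z 47.8 yaw_b -12.8 tilt 0.22 w 25.5 F [-0.1 -0.4  0.1]
need mm [-1.9 -4.7  7.8] units [-0.012 -0.031  0.052]
tilt fix units [ 0.0011 -0.0035  0.    ]
finger -1 lowest z world [79.5 80.1 81.  81.2] tool z [-33.5 -33.2 -32.4 -31.7] y -3.0 15.0 x -26.0 -11.0
finger 1 lowest z world [76.9 78.3 78.8 79.2] tool z [-31.4 -31.  -30.5 -29.1] y -9.0 14.0 x 13.0 27.0
```

```bash

python3 -m jog '[{"tx":-0.01,"ty":-0.015,"tz":0.05,"rx":0,"ry":0,"rz":0},{"tx":0,"ty":0,"tz":0.01,"rx":0,"ry":0,"rz":0},{"tx":0,"ty":0.05,"tz":0.005,"rx":0,"ry":0,"rz":0},{"tx":0,"ty":0.06,"tz":0.005,"rx":0,"ry":0,"rz":0},{"tx":0,"ty":0.07,"tz":0,"rx":0,"ry":0,"rz":0}]'
python3 -c "
from h import *
state((14,-158),40);tilt();look('pics/s15.png',(60,260,220,450))"
```

```text
clock: 12.47
tcp_pos: [619.5, 54.3, 40.5]
tool_rot: [3.141, -0.062, 0.013]
force: [0.5, -0.5, -0.1]
width: 25.6
t 12.47 board [71.5 81.2] z 40.5 yaw_b -12.7 tilt 0.48 w 25.6 F [ 0.5 -0.5 -0.1]
need mm [ -3.6 246.    0.5] units [-0.024  1.64   0.004]
tilt fix units [ 0.0002 -0.008   0.    ]
```

View pics/s15.png

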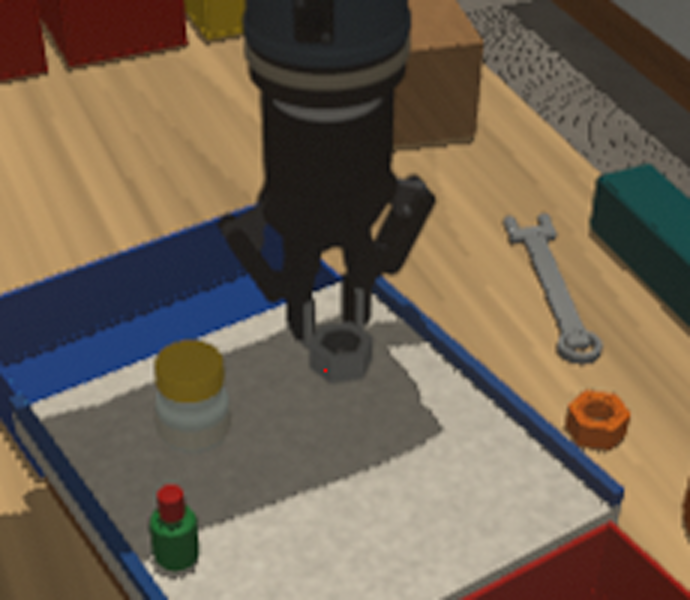

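```bash

python3 -m jog '[{"tx":0,"ty":0.07,"tz":0,"rx":0,"ry":-0.003,"rz":0},{"tx":0,"ty":0.07,"tz":0,"rx":0,"ry":-0.003,"rz":0},{"tx":0,"ty":0.07,"tz":0,"rx":0,"ry":0,"rz":0},{"tx":0,"ty":0.07,"tz":0,"rx":0,"ry":0,"rz":0},{"tx":0,"ty":0.07,"tz":0,"rx":0,"ry":0,"rz":0}]'
python3 -c "
from h import *
state((14,-158),40);look('pics/s16.png',(80,280,220,450))"
```

```text
clock: 12.93
tcp_pos: [617.2, -6.0, 41.2]
tool_rot: [3.14, -0.065, 0.003]
force: [-0.4, -0.0, -0.8]
width: 26.0
t 12.93 board [58.3 22.3] z 41.2 yaw_b -12.8 tilt 0.12 w 26.0 F [-0.4 -0.  -0.8]
need mm [ -3.2 185.6   1.4] units [-0.022  1.238  0.009]
```

View pics/s16.png

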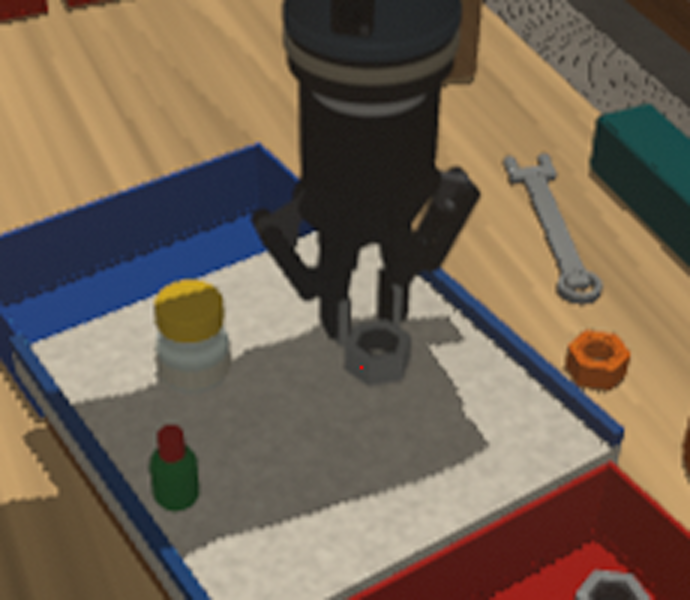

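The nut stays cradled at (377,352).

```bash

python3 -m jog '[{"tx":0,"ty":0.07,"tz":0.003,"rx":0,"ry":0,"rz":0},{"tx":0,"ty":0.07,"tz":0.002,"rx":0,"ry":0,"rz":0},{"tx":0,"ty":0.07,"tz":0.002,"rx":0,"ry":0,"rz":0},{"tx":0,"ty":0.07,"tz":0,"rx":0,"ry":0,"rz":0},{"tx":0,"ty":0.07,"tz":0,"rx":0,"ry":0,"rz":0}]'
python3 -m jog '[{"tx":0,"ty":0.07,"tz":0,"rx":0,"ry":0,"rz":0},{"tx":0,"ty":0.07,"tz":0,"rx":0,"ry":0,"rz":0},{"tx":0,"ty":0.07,"tz":0,"rx":0,"ry":0,"rz":0},{"tx":0,"ty":0.07,"tz":0,"rx":0,"ry":0,"rz":0}]'
python3 -c "
from h import *
state((14,-158),40);look('pics/s17.png',(130,330,220,450))"
```

```text
clock: 13.4
tcp_pos: [614.8, -65.3, 40.5]
tool_rot: [3.14, -0.066, 0.004]
force: [0.1, 0.7, 0.7]
width: 25.8
clock: 13.73
tcp_pos: [612.6, -112.1, 40.4]
tool_rot: [3.14, -0.067, 0.004]
force: [0.3, 0.1, -0.3]
width: 25.7
t 13.73 board [ 34.5 -81.2] z 40.4 yaw_b -12.9 tilt 0.15 w 25.7 F [ 0.3  0.1 -0.3]
need mm [-2.9 79.4  0.5] units [-0.019  0.529  0.003]
```

View pics/s17.png

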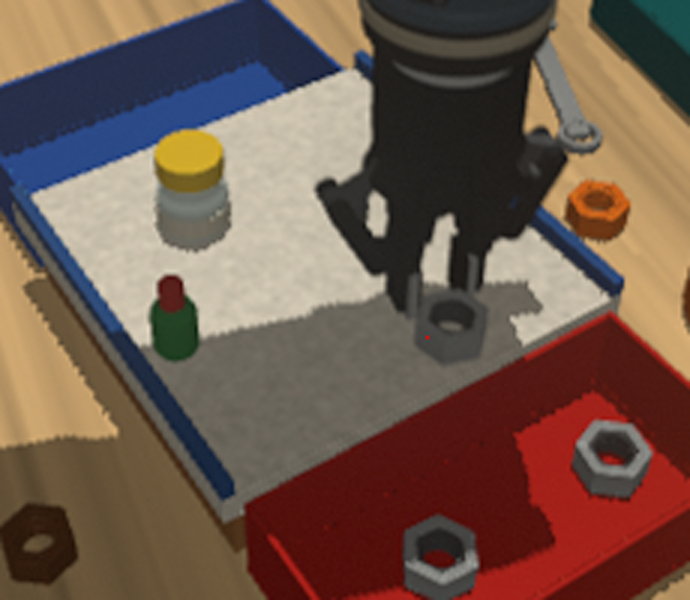

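```bash

python3 -m jog '[{"tx":0,"ty":0.08,"tz":0,"rx":0,"ry":0,"rz":0},{"tx":0,"ty":0.09,"tz":0,"rx":0,"ry":0,"rz":0},{"tx":0,"ty":0.09,"tz":0,"rx":0,"ry":0,"rz":0},{"tx":0,"ty":0.09,"tz":0,"rx":0,"ry":0,"rz":0},{"tx":0,"ty":0.09,"tz":0,"rx":0,"ry":0,"rz":0}]'
python3 -m jog '[{"tx":0,"ty":0.05,"tz":0,"rx":0,"ry":0,"rz":0},{"tx":0,"ty":0,"tz":0,"rx":0,"ry":0,"rz":0},{"tx":0,"ty":0,"tz":-0.15,"rx":0,"ry":0,"rz":0},{"tx":0,"ty":0,"tz":-0.25,"rx":0,"ry":0,"rz":0},{"tx":0,"ty":0,"tz":-0.25,"rx":0,"ry":0,"rz":0}]'
python3 -c "
from h import *
state((14,100),150);look('pics/s18.png',(150,350,220,450))"
```

```text
clock: 14.2
tcp_pos: [609.2, -185.2, 40.4]
tool_rot: [3.139, -0.066, 0.003]
force: [0.8, -0.3, 0.5]
width: 25.6
clock: 14.62
tcp_pos: [603.2, -196.4, 131.9]
tool_rot: [-3.139, 0.073, 0.018]
force: [1.1, -0.4, 0.6]
width: 25.4
t 14.62 board [  10.  -162.4] z 131.9 yaw_b -13.1 tilt 0.68 w 25.4 F [ 1.1 -0.4  0.6]
need mm [ -55.9 -256.5  -17. ] units [-0.372 -1.71  -0.113]
```

View pics/s18.png

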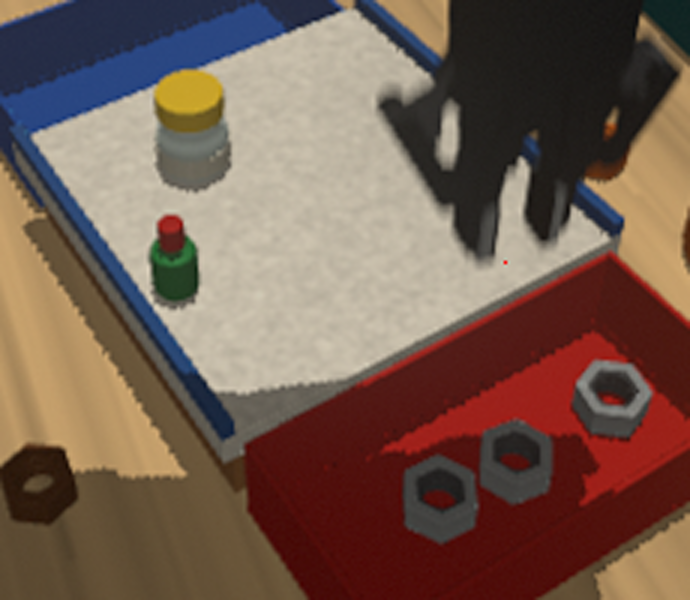

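All three nuts are flat in the red bin at crop (440,498), (516,460) and (612,398). The arm is raised and clear. I'll let it settle, check jar and oiler positions from above, then hand in.

```bash

python3 -m jog '[{"tx":0,"ty":0,"tz":-0.15,"rx":0,"ry":0,"rz":0},{"tx":0,"ty":0.1,"tz":-0.1,"rx":0,"ry":0,"rz":0},{"tx":0,"ty":0.1,"tz":0,"rx":0,"ry":0,"rz":0},{"tx":0,"ty":0,"tz":0,"rx":0,"ry":0,"rz":0},{"tx":0,"ty":0,"tz":0,"rx":0,"ry":0,"rz":0}]'
python3 - <<'E'
from h import *
from station import tip_of
state()
p,d=vision.snapshot("side")
m_=vision.camera_model("side");K=m_["camera_matrix"]
v,u=np.mgrid[0:400,0:640]
P=np.stack([(u-K[0,2])/K[0,0]*d,(v-K[1,2])/K[1,1]*d,d],-1)
W=(P-m_["t"])@m_["R"]
for l in ("jar","oiler","nut1_center"):
    print(l,[( [round(float(x)) for x in r["location"]],round(r["score"],2)) for r in tip_of(l,"side")])
for q in ((283,180),(278,226)): print(W[q[1],q[0]].round(1))
bx=(W[...,:2]-B)@Rz()
c=p.astype(int)
mm=(d>0)&(abs(bx[...,0])<118)&(bx[...,1]<-134)&(bx[...,1]>-248)&((c.max(-1)-c.min(-1))<25)&(W[...,2]<100)
n,l,s,ce=cv2.connectedComponentsWithStats(mm.astype(np.uint8))
for k in range(1,n):
    if s[k,4]>40:
        w=W[l==k];b=bx[l==k];print(ce[k].round(),"bin xy",(b.mean(0)+[0,193]).round(),"zmax",w[:,2].max().round(1))
p,d=vision.snapshot("top");cv2.imwrite("pics/topend.png",p[:,:,::-1])
E
```

```text
clock: 15.08
tcp_pos: [606.6, -227.7, 182.8]
tool_rot: [3.139, -0.07, 0.005]
force: [0.4, 0.7, -0.2]
width: 25.4
t 15.08 board [   7.7 -193.8] z 182.8 yaw_b -13.0 tilt 0.19 w 25.4 F [ 0.4  0.7 -0.2]
jar [([508, 7, 64], 0.83)]
oiler [([472, -82, 66], 0.78)]
nut1_center [([613, -223, 11], 0.77), ([472, -82, 63], 0.41)]
[513.5   3.4 121.2]
[473.2 -92.3 115.9]
[424. 283.] bin xy [78.  2.] zmax 25.8
[391. 304.] bin xy [ 9. -1.] zmax 26.5
[366. 316.] bin xy [-38.   2.] zmax 25.7
```

View pics/topend.png

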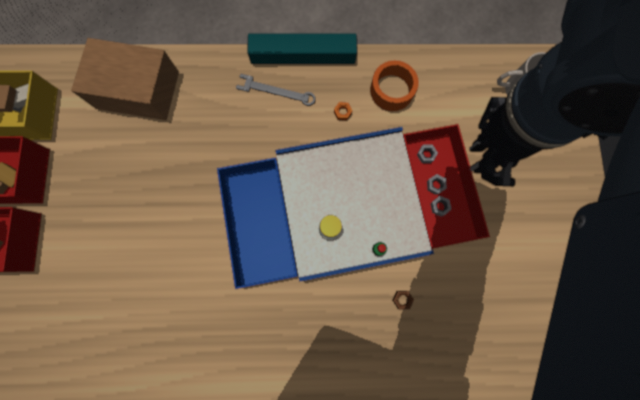

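The top view shows three nuts inside the red bin at (428,154), (437,184) and (441,206). The jar (331,226) and oiler (380,249) are at the same pixels as before, and the blue bin is empty.

```bash
python3 -c "
from station import arm
print(arm.finish_job())"
```

```text
the job is handed in; nothing more can be done
None
```

I pushed all three steel nuts, one at a time, off the board's -y edge into the red bin, then lifted the arm clear and handed the job in. The clock stood at about 15 s of the 58 s. The hand-in reports no verdict, so the checks below are my own.

**Last checks before handing in:**
- **Nuts:** in the red bin's frame they lie at about x = 78, 9 and -38 mm and y within 2 mm of its centre line. Their tops are about 26 mm above the bench, so all three lie flat on the floor. The blue bin is empty.
- **Jar and bottle:** both stand upright at the same pixels as at the start. Depth readings on them shifted by less than 1 mm from those taken early in the job, before any nut was pushed. The trained network's positions moved by no more than 2 mm, except the jar's first top-camera reading, which was 6 mm off in y.
- **Robot:** it was touching nothing, the force reading was about 0, and the last TCP height was 183 mm.

**What disagreed:**
- **TCP height:** the real fingertips sat about 31 mm above the reported TCP at the 26 mm opening I used. Side-camera depth showed it, and I felt no contact when the reported TCP went below the board's top. I set the pushing height from the camera instead.
- **First move:** my first two move commands were refused because they did not list all six numbers. They moved nothing.

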